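Refill the tool-cassette rack and scan it in

TASK

First lift the worn, white-banded cassette out of the rack and stand it upright in the scrap tray. Then set every coloured tool cassette that stands on the bench upright and fully home into the gap of its own colour in the rack, without shifting or tipping the grey-banded cassettes packed on either side. When all are in, pick up the hand scanner, point its window at the middle of the rack's barcode label from about 10 cm away, as squarely as you can, and hold it steady there for two seconds; then lay it flat back on its rubber mat, wholly on it. Leave everything else on the bench where it is.

Things in the scene. Friction and masses are not known exactly. Their poses are not given: they have to be found in the camera images.
- cas_orange_mid (a point): Tool cassette, orange cap and band, about 0.4 kg: aluminium block 64 (x) x 26 (y) x 45 (z) mm, lower edges along x rounded 5 mm; on its middle a dark steel square shank 20 x 20 mm, from 45 to 97 mm above the underside. May stand either way round. Point: its centre, 48.5 mm above the underside, z up. Starts standing on the bench, or is absent.
- cas_green_mid (a point): Tool cassette, green cap and band, about 0.4 kg: aluminium block 64 (x) x 26 (y) x 45 (z) mm, lower edges along x rounded 5 mm; on its middle a dark steel square shank 20 x 20 mm, from 45 to 97 mm above the underside. May stand either way round. Point: its centre, 48.5 mm above the underside, z up. Starts standing on the bench, or is absent.
- cas_yellow_mid (a point): Tool cassette, yellow cap and band, about 0.4 kg: aluminium block 64 (x) x 26 (y) x 45 (z) mm, lower edges along x rounded 5 mm; on its middle a dark steel square shank 20 x 20 mm, from 45 to 97 mm above the underside. May stand either way round. Point: its centre, 48.5 mm above the underside, z up. Starts standing on the bench, or is absent.
- cas_red_mid (a point): Tool cassette, red cap and band, about 0.4 kg: aluminium block 64 (x) x 26 (y) x 45 (z) mm, lower edges along x rounded 5 mm; on its middle a dark steel square shank 20 x 20 mm, from 45 to 97 mm above the underside. May stand either way round. Point: its centre, 48.5 mm above the underside, z up. Starts standing on the bench, or is absent.
- gap_orange: Gap in the rack for the orange cassette: orange pad on the floor and orange patches on both rails. Origin at its middle on the rack's floor, z up: a seated cassette's underside is at z = 0, its 64 mm side along this x, its 26 mm side along this y (the row). 32 mm between the neighbours' blocks (3 mm spare each side of a 26 mm block), 71 mm between the rails.
- gap_green: Gap in the rack for the green cassette: green pad on the floor and green patches on both rails. Origin at its middle on the rack's floor, z up: a seated cassette's underside is at z = 0, its 64 mm side along this x, its 26 mm side along this y (the row). 32 mm between the neighbours' blocks (3 mm spare each side of a 26 mm block), 71 mm between the rails.
- gap_yellow: Gap in the rack for the yellow cassette: yellow pad on the floor and yellow patches on both rails. Origin at its middle on the rack's floor, z up: a seated cassette's underside is at z = 0, its 64 mm side along this x, its 26 mm side along this y (the row). 32 mm between the neighbours' blocks (3 mm spare each side of a 26 mm block), 71 mm between the rails.
- gap_red: Gap in the rack for the red cassette: red pad on the floor and red patches on both rails. Origin at its middle on the rack's floor, z up: a seated cassette's underside is at z = 0, its 64 mm side along this x, its 26 mm side along this y (the row). 32 mm between the neighbours' blocks (3 mm spare each side of a 26 mm block), 71 mm between the rails.
- rack: Rack fixed to the bench: grey base 95 (x) x 289 (y) mm, 10 mm thick; blue rails along y, tops 30 mm above the bench, 71 mm apart; blue end walls, tops 45 mm up. Nine places 29 mm apart along y: five hold grey-banded cassettes, the four between are coloured gaps. Origin under its centre at bench height.
- stay0_mid (a point): Grey-banded cassette already standing loose in the rack, same shape, size and mass as the coloured ones; it must stay where it is. Point at its centre, 48.5 mm above its underside.
- stay1_mid (a point): Grey-banded cassette already standing loose in the rack, same shape, size and mass as the coloured ones; it must stay where it is. Point at its centre, 48.5 mm above its underside.
- stay2_mid (a point): Grey-banded cassette already standing loose in the rack, same shape, size and mass as the coloured ones; it must stay where it is. Point at its centre, 48.5 mm above its underside.
- stay3_mid (a point): Grey-banded cassette already standing loose in the rack, same shape, size and mass as the coloured ones; it must stay where it is. Point at its centre, 48.5 mm above its underside.
- stay4_mid (a point): Grey-banded cassette already standing loose in the rack, same shape, size and mass as the coloured ones; it must stay where it is. Point at its centre, 48.5 mm above its underside.
- worn_mid (a point): The worn tool cassette, white cap and band; same shape, size and mass as the coloured ones. It starts standing in the red gap of the rack. Point: its centre, 48.5 mm above its underside, z up.
- tray: Scrap tray fixed to the bench: black base 130 (x) x 110 (y) mm, its floor 6 mm above the bench, with a yellow rim 4 mm thick and 14 mm high. Origin under its centre at bench height.
- scanner_mid (a point): Hand scanner, 0.22 kg, lying on its mat: yellow barrel 34 mm wide (y), 40 mm high, from x = -70 to +30 mm, then a black head to x = +70, 46 mm wide, 44 mm high, window in its front face. Point: its centre, 22 mm above its underside; x points out of the window along the beam, z up. Grip the barrel across y.
- scanner_window (a point): The middle of the scanner's window, 70 mm ahead of scanner_mid along x; the beam leaves from here along +x (same axes as scanner_mid).
- mat: Blue rubber mat, the scanner's home, 210 (x) x 110 (y) mm, 3 mm thick, fixed to the bench. Origin under its centre, x along its length.
- label_mid (a point): Middle of the rack's barcode label: white card with black bars on a 100 x 90 mm plate on a dark fixed stand, 120 mm above the bench. It faces along its own -x axis: towards the robot's side and tipped 25 degrees upwards; y runs along its width.
- wrench_mid (a point): Wrench lying on the bench, 150 mm long, bystander.
- sleeve_mid (a point): Steel sleeve standing on the bench, 54 mm across and 45 mm high, bystander; point at its centre.
- jar_mid (a point): Low grease jar standing on the bench, 60 mm across and 50 mm high, bystander; point at its centre.
Things that resemble listed ones, but are neither listed nor needed, are in the scene too. Of the things that look like the tray, the smaller one is meant.

How it is judged (in metres and radians):
On the way, in this order (a step that is already met when the one before it is completed fails the run):
1. the worn cassette stands upright in the scrap tray (x of worn_mid in the frame of tray between -0.045 and 0.045 m and y of worn_mid in the frame of tray between -0.045 and 0.045 m and height (world z) of worn_mid between 0.0505 and 0.0585 m and angle between worn_mid's own z axis and vertical below 0.08 rad and linear speed of worn below 0.03 m/s), for 0.3 s.
2. every coloured cassette present stands fully home in the gap of its colour (x of cas_orange_mid in the frame of gap_orange between -0.008 and 0.008 m and y of cas_orange_mid in the frame of gap_orange between -0.008 and 0.008 m and z of cas_orange_mid in the frame of gap_orange between 0.0445 and 0.0525 m and angle between the x axis of cas_orange_mid and the x axis of gap_orange, either way round below 0.15 rad and angle between each of cas_orange_mid, cas_green_mid, cas_yellow_mid, cas_red_mid's own z axis and vertical below 0.08 rad and linear speed of each of cas_orange, cas_green, cas_yellow, cas_red below 0.03 m/s and x of cas_green_mid in the frame of gap_green between -0.008 and 0.008 m and y of cas_green_mid in the frame of gap_green between -0.008 and 0.008 m and z of cas_green_mid in the frame of gap_green between 0.0445 and 0.0525 m and angle between the x axis of cas_green_mid and the x axis of gap_green, either way round below 0.15 rad and x of cas_yellow_mid in the frame of gap_yellow between -0.008 and 0.008 m and y of cas_yellow_mid in the frame of gap_yellow between -0.008 and 0.008 m and z of cas_yellow_mid in the frame of gap_yellow between 0.0445 and 0.0525 m and angle between the x axis of cas_yellow_mid and the x axis of gap_yellow, either way round below 0.15 rad and x of cas_red_mid in the frame of gap_red between -0.008 and 0.008 m and y of cas_red_mid in the frame of gap_red between -0.008 and 0.008 m and z of cas_red_mid in the frame of gap_red between 0.0445 and 0.0525 m and angle between the x axis of cas_red_mid and the x axis of gap_red, either way round below 0.15 rad), for 0.3 s.
3. the scanner is held steady with its beam on the middle of the label, 5 to 16 cm away (all of step 2 and x of label_mid in the frame of scanner_window between 0.05 and 0.16 m and y of label_mid in the frame of scanner_window between -0.025 and 0.025 m and z of label_mid in the frame of scanner_window between -0.025 and 0.025 m and angle between the x axis of scanner_window and the x axis of label_mid, either way round below 0.75 rad and x of scanner_window in the frame of label_mid below -0.02 m and linear speed of scanner below 0.03 m/s and angular speed of scanner below 0.2 rad/s), for 1.5 s.
At the end, for the whole second after the job is handed in: Each coloured cassette present at rest, home in its gap (8 mm each way, 4 mm in height, upright 0.08 rad, square 0.15 rad); grey ones within 10 mm of their start, upright; worn one upright in the tray; scanner flat and at rest on its mat (all of step 1 and all of step 2 and x of scanner_mid in the frame of mat between -0.045 and 0.045 m and y of scanner_mid in the frame of mat between -0.042 and 0.042 m and angle between each of scanner_mid, stay0_mid, stay1_mid, stay2_mid, stay3_mid, stay4_mid's own z axis and vertical below 0.1 rad and height (world z) of scanner_mid below 0.032 m and linear speed of scanner below 0.02 m/s and distance of each of stay0_mid, stay1_mid, stay2_mid, stay3_mid, stay4_mid from where it was at the start of the episode below 0.01 m); the robot touches nothing.
It fails at once if a grey-banded cassette is shifted more than 12 mm or tipped more than 0.25 rad (distance of any of stay0_mid, stay1_mid, stay2_mid, stay3_mid, stay4_mid from where it was at the start of the episode above 0.012 m or angle between any of stay0_mid, stay1_mid, stay2_mid, stay3_mid, stay4_mid's own z axis and vertical above 0.25 rad).
It fails at once if the wrench, sleeve or jar is moved more than 3 cm (distance of any of wrench_mid, sleeve_mid, jar_mid from where it was at the start of the episode above 0.03 m).
Of cas_orange, cas_green, cas_yellow, cas_red only 3 to 4 are there at a start; the rules pass over those that are not, and their reading is None.
At some moment in a run one of scanner may be knocked a few centimetres aside while the robot is not near it.
It also fails if it takes over 208 s, if anything falls off the work surface, if the arm or the gripper's body presses on something with over 40 N, if the wrist force passes 120 N, or if a joint passes its speed limit or range.

ROBOT

A 7-joint arm with a two-finger parallel gripper is mounted at the origin on the work surface. World frame = base frame: x ahead of the robot, y to its left, z up, the work surface at z = 0. Lengths are in mm, angles in degrees, forces in N, time in s.
With the tool pointing down it reaches from about 400 to 750 mm from the base axis. Payload 19.5 kg.
Tool frame: the origin (TCP) lies at the centre of the arm's flange, where the gripper is bolted on; the fingertips stand 173 mm ahead of it and the grasp point (between the pads) lies 155 mm ahead of it; z points along the fingers, y is the line along which they close (so a half turn about z gives the same grasp; the last joint's range is limited). The gripper opens to 85 mm and grips with 20 to 120 N. Pads are 22 mm wide; open, the fingers measure 114 mm over their backs; the gripper's body (76 mm by 85 mm) begins 54 mm behind the grasp point. The pads swing forward as they close: fully open they stand 13 mm farther back than shut.
Start: joints at [-67.764, 40.479, -1.581, 85.061, 1.261, 54.483, -4.326], TCP at [239.589, 522.698, 404.668] pointing down, gripper open.
Joint ranges: [-155.06, 155.06], [-18.47, 123.98], [-90, 86.84], [0, 140.48], [-83.41, 263.41], [0, 116], [-161.91, 161.91]. Speed limits (degrees/s): [108.29, 108.29, 147.25, 147.25, 172.46, 172.46, 172.46].

INTERFACE

Orientations are given as [roll, pitch, yaw] about the fixed x, y, z axes, in that order (R = Rz(yaw) Ry(pitch) Rx(roll)).
In Python, from bench import read_state, camera, calibration, sign_off gives the robot as it stands. The module is installed in compiled form; this text tells all that it offers.
- The arm moves only by the tool step_arm, never from a script. Its argument "commands" is a list of rows, each a list of 5 numbers: the shift along the tool's x, y, z in m, then the turn about the tool's z in degrees, then the opening, from 0 (shut) to 1 (fully open). A call has 1 to 12 rows; each row is the pose to reach, as a shift and turn from the pose commanded when the call began, along the tool's axes at that moment; what a row does not reach only later rows make up. A row lasts 1/10 s, in which the tool goes at most 50 mm and 8.59 degrees, less where a joint would pass 70% of its speed; a pose out of reach is approached as far as the arm can. A call with a gripper value outside its range is refused whole. The fingers move at their own pace and stop on an object; "newtons" is the grip in N (left out, the last holds). Time passes only in rows, so rows that repeat a pose let the fingers close. It gives the time, the measured TCP pose, the force, the opening and the grip force at its end, in the units of the state.
- read_state(): the state, without advancing time (a new reading comes with each control period).
- camera(name): name is "side" or "top" or "wrist"; returns the picture (420x560x3 uint8, red, green, blue); there is no depth.
- calibration(name): a dict with "camera_matrix" (3x3 intrinsics, pixels), "distortion" ([k1, k2, p1, p2, k3] as OpenCV has them; the pictures are not rectified), "R" (3x3) and "t" (3): a world point X has camera coordinates R X + t; the wrist camera has in their place "T_tool_cam" (4x4, takes a point from camera to tool coordinates, whose origin is the TCP and whose axes are the flange's). Camera axes: x right, y down, z forward; pixel columns grow to the right and rows downward; lengths in mm; the calibration is good to about 2 mm. A picture is of the moment at which its call begins: read the wrist's pose just before it. calibration takes no time and is no camera call.
- sign_off(): hands the job in; it is judged then, once.
The state is a dict: "t": time; "joint_pos": joint angles; "joint_velocities": joint speeds; "effort": joint torques, N m; "ee_pos": TCP position; "eef_rot": TCP orientation; "ft_force": force on the tool from outside, world axes, zero at the start; "moment": the same for the moment, N m; "gripper_width": opening from 0.0 (shut) to 1.0 (fully open); "grasp_force": force on a finger pad.
Only numpy, scipy, OpenCV 4.12 (cv2) and the standard library are available. Lean on these libraries where they do the work, as an engineer would, in place of code of your own. Each camera call takes 0.05 s, during which the arm holds its last target. There are 200 camera calls.

## Working session

There is one attempt and no reset: what is moved stays moved. The work goes in short steps, Python scripts to look and compute and a tool call to move; the robot and the scene stay as the last step left them, time stands still between calls to the robot, and variables do not carry over. Pictures are saved under pics/ and viewed, at most 14 in all, crops included, and the job is handed in when it is done.

Besides the shell and the picture viewer there is one more tool, called after "Request:" as name(argument=value, ...), one argument or row to a line, values as JSON. step_arm: Moves the arm, as the interface text tells. Its arguments: {"type":"object","properties":{"commands":{"type":"array","items":{"type":"array","items":{"type":"number"}}},"newtons":{"type":"number"}},"required":["commands"]}

```bash
mkdir -p pics; python3 - <<'E'
from bench import *
import cv2,numpy as np
for n in ["top","side","wrist"]:
    im=camera(n); cv2.imwrite(f"pics/{n}0.png",im[:,:,::-1])
    c=calibration(n); print(n,{k:np.round(v,3).tolist() for k,v in c.items()})
s=read_state(); print({k:np.round(v,3).tolist() for k,v in s.items()})
E
```

```text
top {'camera_matrix': [[537.577, 0.0, 276.916], [0.0, 537.577, 210.427], [0.0, 0.0, 1.0]], 'distortion': [-0.138, 0.0, 0.0, 0.0, 0.0], 'R': [[0.009, -1.0, 0.001], [-0.997, -0.009, -0.073], [0.073, -0.0, -0.997]], 't': [53.742, 479.048, 1573.825]}
side {'camera_matrix': [[528.026, 0.0, 274.971], [0.0, 528.026, 211.074], [0.0, 0.0, 1.0]], 'distortion': [-0.165, 0.0, 0.0, 0.0, 0.0], 'R': [[0.784, -0.62, 0.014], [-0.478, -0.618, -0.624], [0.396, 0.483, -0.781]], 't': [-338.771, 320.976, 1439.291]}
wrist {'camera_matrix': [[293.199, 0.0, 283.277], [0.0, 293.199, 205.408], [0.0, 0.0, 1.0]], 'distortion': [0.018, 0.0, 0.0, 0.0, 0.0], 'T_tool_cam': [[-0.0, -0.963, -0.271, 67.417], [1.0, -0.0, 0.0, -0.335], [-0.0, -0.271, 0.963, 30.704], [0.0, 0.0, 0.0, 1.0]]}
{'t': 0.15, 'joint_pos': [-67.763, 40.505, -1.582, 85.078, 1.262, 54.48, -4.327], 'joint_velocities': [0.013, -0.161, -0.01, -0.049, 0.094, 0.006, -0.102], 'effort': [-0.001, -88.332, 1.235, -23.619, 0.017, 0.005, -0.0], 'ee_pos': [239.575, 522.661, 404.344], 'eef_rot': [-179.955, 0.002, 155.373], 'ft_force': [0.333, -0.179, 0.3], 'moment': [0.011, -0.044, -0.003], 'grasp_force': 0.0, 'gripper_width': 1.003}
```

View pics/top0.png

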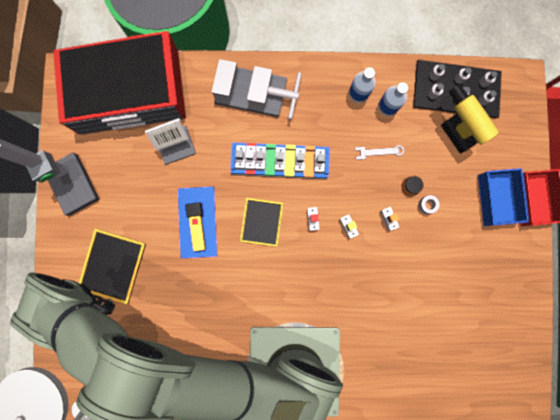

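View pics/side0.png

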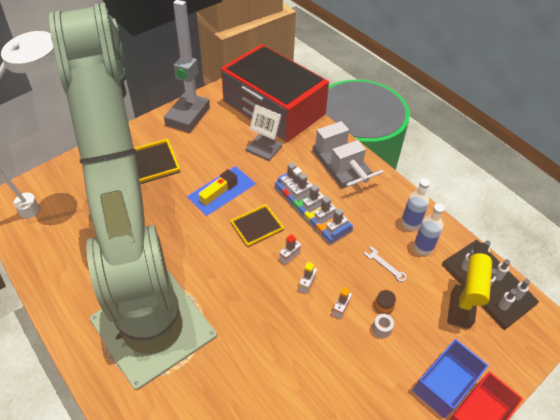

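Top view: the trays are at (262,222), which is smaller, and (112,265), which is larger. The rack is at (280,160), with red, yellow and orange cassettes at (313,219), (350,226) and (391,218). The scanner is on the blue mat at (196,225) and the label is at (170,140). The yellow object at (480,120) is a decoy. Next I'll zoom in on the rack and compare the tray sizes.

```bash
cat > h.py <<'E'
from bench import *
import cv2,numpy as np
def ray(name,uv,st=None):
    c=calibration(name);K=np.array(c["camera_matrix"]);D=np.array(c["distortion"])
    p=cv2.undistortPoints(np.array(uv,float).reshape(-1,1,2),K,D)[:,0]
    d=np.c_[p,np.ones(len(p))]
    if name=="wrist":
        T=np.array(c["T_tool_cam"]);R,t=toolpose(st)
        o=R@T[:3,3]+t; return o,d@(R@T[:3,:3]).T
    R=np.array(c["R"]);t=np.array(c["t"]); return -R.T@t,d@R
def toolpose(st):
    r=np.radians(st["eef_rot"]);from_=__import__("scipy.spatial.transform",fromlist=["Rotation"]).Rotation
    return from_.from_euler("xyz",r).as_matrix(),np.array(st["ee_pos"])
def onplane(name,uv,z,st=None):
    o,d=ray(name,uv,st); return o+d*((z-o[2])/d[:,2])[:,None]
def blobs(im,lo,hi,amin=8,roi=None):
    h=cv2.cvtColor(im,cv2.COLOR_RGB2HSV);m=cv2.inRange(h,np.array(lo),np.array(hi))
    if roi: k=np.zeros_like(m);x0,y0,x1,y1=roi;k[y0:y1,x0:x1]=1;m*=k
    n,l,s,c=cv2.connectedComponentsWithStats(m)
    return [(s[i,4],c[i],cv2.findContours((l==i).astype(np.uint8),0,2)[0][0]) for i in range(1,n) if s[i,4]>=amin]
def go(xyz=None,yaw=None,st=None):
    "tool shift (mm) and turn for a world TCP target; yaw mod 180 nearest"
    st=st or read_state();R,t=toolpose(st)
    dy=0 if yaw is None else (yaw-st["eef_rot"][2]+90)%180-90
    return np.round(R.T@(np.array(xyz)-t),1), round(-dy,1)
E
python3 - <<'E'
from h import *
im=cv2.imread("pics/top0.png")
cv2.imwrite("pics/c1.png",cv2.resize(im[130:250,220:410],None,fx=4,fy=4,interpolation=2))
P=lambda n,uv,z:print(n,onplane("top",uv,z).round().tolist())
P("tray corners",[(248,199),(283,202),(276,245),(241,242)],14)
P("big",[(95,230),(144,240),(128,302),(80,292)],14)
P("cas r,y,o",[(313,213),(348,221),(391,217)],97)
P("mat",[(180,187),(213,187),(216,256),(180,258)],3)
P("rack",[(232,142),(329,146),(328,178),(231,173)],40)
P("label",[(170,140)],120)
E
```

```text
tray corners [[512.0, 144.0, 14.0], [504.0, 40.0, 14.0], [376.0, 60.0, 14.0], [384.0, 163.0, 14.0]]
big [[415.0, 605.0, 14.0], [387.0, 454.0, 14.0], [202.0, 498.0, 14.0], [228.0, 647.0, 14.0]]
cas r,y,o [[466.0, -43.0, 97.0], [445.0, -142.0, 97.0], [457.0, -265.0, 97.0]]
mat [[548.0, 351.0, 3.0], [548.0, 251.0, 3.0], [342.0, 238.0, 3.0], [335.0, 346.0, 3.0]]
rack [[678.0, 193.0, 40.0], [669.0, -94.0, 40.0], [574.0, -91.0, 40.0], [586.0, 194.0, 40.0]]
label [[667.0, 361.0, 120.0]]
```

View pics/c1.png

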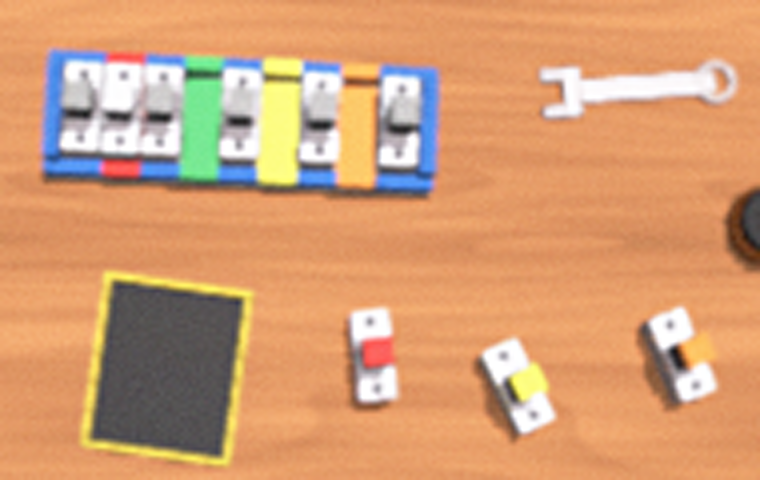

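The crop shows the red, green, yellow and orange gaps at x = 125, 203, 281 and 358. The worn cassette is in the red gap, at crop (122,100). The smaller tray measures about 129x105 mm, so it's the right one. No green cassette is visible. Next I'll move above the rack.

```bash
python3 - <<'E'
from h import *
print(go([570,40,440],88))
E
```

```text
(array([-501.5, -301.1,  -35.4]), np.float64(67.4))
```

Request:
step_arm(
  commands=[
    [-0.5, -0.3, -0.035, 67.4, 1],
    [-0.5, -0.3, -0.035, 67.4, 1],
    [-0.5, -0.3, -0.035, 67.4, 1],
    [-0.5, -0.3, -0.035, 67.4, 1],
    [-0.5, -0.3, -0.035, 67.4, 1],
    [-0.5, -0.3, -0.035, 67.4, 1],
    [-0.5, -0.3, -0.035, 67.4, 1],
    [-0.5, -0.3, -0.035, 67.4, 1],
    [-0.5, -0.3, -0.035, 67.4, 1],
    [-0.5, -0.3, -0.035, 67.4, 1],
    [-0.5, -0.3, -0.035, 67.4, 1],
    [-0.5, -0.3, -0.035, 67.4, 1],
  ],
)

```text
t: 1.35
ee_pos: [570.2, 38.4, 439.7]
eef_rot: [180.0, 0.1, 87.8]
ft_force: [-0.4, 0.6, 0.2]
gripper_width: 1.002
grasp_force: 0.0
```

Request:
step_arm(
  commands=[
    [0, 0, 0, 0, 1],
    [0, 0, 0, 0, 1],
  ],
)

```text
t: 1.55
ee_pos: [569.1, 41.3, 439.3]
eef_rot: [-180.0, -0.0, 87.9]
ft_force: [-0.4, 0.8, 0.2]
gripper_width: 1.0
grasp_force: 0.0
```

```bash
python3 - <<'E'
from h import *
s=read_state();print(s["t"],s["ee_pos"],s["eef_rot"])
im=camera("wrist"); cv2.imwrite("pics/w1.png",im[:,:,::-1]); import json;json.dump({k:np.array(v).tolist() for k,v in s.items()},open("w1.json","w"))
cv2.imwrite("pics/top1.png",camera("top")[:,:,::-1])
E
```

```text
1.55 [569.13838717  41.29523489 439.2940843 ] [-1.79954326e+02 -1.55347644e-03  8.79175020e+01]
```

View pics/w1.png

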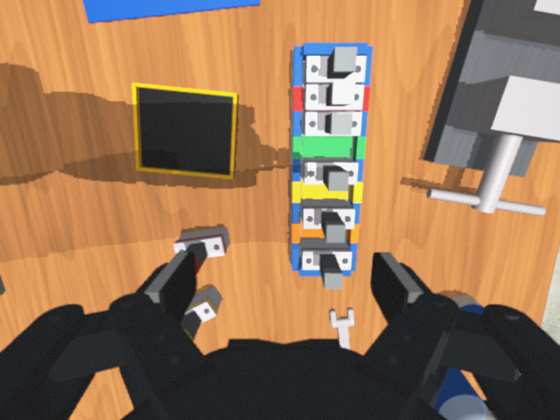

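Wrist view: rack column at x≈330, with the worn white cap at (345,93) between red patches (297,98) and (366,98). The tray is at (186,130), and the red and yellow cassettes are at (200,247) and (205,310). Next I'll measure these.

```bash
python3 - <<'E'
from h import *
import json
s=json.load(open("w1.json"));im=cv2.imread("pics/w1.png")[:,:,::-1].copy()
C={"red":((0,120,90),(6,255,255)),"red2":((172,120,90),(180,255,255)),"green":((50,100,80),(85,255,255)),"yellow":((26,150,120),(34,255,255)),"orange":((8,170,150),(18,255,255))}
for k,(a,b) in C.items():
    for A,c,ct in blobs(im,a,b,25,(285,40,375,285)):
        x,y,w,h=cv2.boundingRect(ct)
        print(k,A,c.round(1),(x,y,w,h),onplane("wrist",[c],30,s)[0].round(1)[:2],"pad",onplane("wrist",[c],10,s)[0].round(1)[:2])
# tray
for A,c,ct in blobs(im,C["yellow"][0],C["yellow"][1],100,(120,70,250,190)):
    r=cv2.minAreaRect(ct);b=cv2.boxPoints(r);print("tray",onplane("wrist",b,14,s).round(1)[:,:2].tolist())
# caps bright/grey tops at z=107
g=cv2.cvtColor(im,cv2.COLOR_RGB2HSV)
print("capcentres",onplane("wrist",[(345,58),(345,92),(342,122),(339,178),(335,230),(332,276)],107,s).round(1)[:,:2].tolist())
print("blockends z55",onplane("wrist",[(303,69),(368,69),(303,98),(367,97)],55,s).round(1)[:,:2].tolist())
cv2.imwrite("pics/c2.png",cv2.resize(im[35:160,280:380,::-1],None,fx=5,fy=4.8,interpolation=2))
E
```

```text
red 123 [366.   98.4] (363, 87, 7, 24) [673.5 133.8] pad [678.8 135.1]
red 232 [297.8  98.4] (293, 88, 11, 22) [590.9 136.9] pad [591.9 138.4]
green 1213 [321.3 146.5] (293, 136, 60, 23) [619.5  78.6] pad [622.  77.]
green 212 [359.8 147.4] (355, 137, 11, 22) [668.2  75.6] pad [673.3  73.8]
yellow 638 [314.5 192.1] (293, 180, 55, 22) [610.4  19.6] pad [612.4  14.9]
yellow 155 [357.7 192.1] (353, 182, 10, 20) [667.4  17.4] pad [672.4  12.6]
orange 132 [295.2 232.8] (292, 224, 8, 19) [583.4 -36.9] pad [583.9 -44.6]
orange 164 [312.2 233.1] (301, 229, 24, 9) [606.7 -38.2] pad [608.5 -46. ]
tray [[386.1, 163.0], [515.1, 158.9], [513.2, 135.5], [381.8, 139.8]]
capcentres [[631.9, 164.9], [632.6, 135.3], [630.3, 107.8], [628.3, 51.9], [624.8, -5.6], [621.9, -61.4]]
blockends z55 [[596.1, 165.3], [667.7, 162.5], [595.6, 135.3], [667.9, 133.6]]
```

View pics/c2.png

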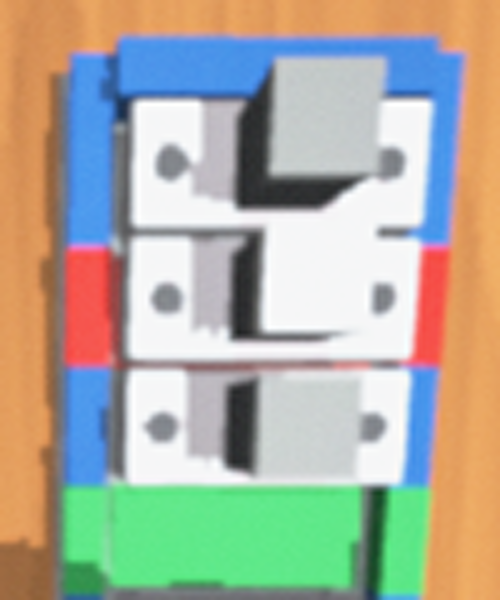

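```bash
python3 - <<'E'
from h import *
print(go([631.5,135.5,340],87.8))
E
```

```text
(array([95. , 59.6, 99.5]), np.float64(0.2))
```

Request:
step_arm(
  commands=[
    [0.095, 0.0595, 0.1, 0, 1],
    [0.095, 0.0595, 0.1, 0, 1],
    [0.095, 0.0595, 0.1, 0, 1],
    [0.095, 0.0595, 0.1, 0, 1],
    [0.095, 0.0595, 0.1, 0, 1],
  ],
)

```text
t: 2.15
ee_pos: [631.5, 135.8, 338.9]
eef_rot: [-179.9, 0.0, 88.1]
ft_force: [0.1, -1.4, 0.6]
gripper_width: 0.999
grasp_force: 0.0
```

```bash
cat >> h.py <<'E'
def shot(n):
    import json
    s={k:np.array(v).tolist() for k,v in read_state().items()}
    im=camera("wrist");cv2.imwrite(f"pics/{n}.png",im[:,:,::-1]);json.dump(s,open(n+".json","w"));return im,s
E
python3 - <<'E'
from h import *
im,s=shot("w2");print(s["ee_pos"],s["eef_rot"])
E
```

```text
[631.4691625644315, 135.80043950739093, 338.9031041273397] [-179.91233393087512, 0.03760018017405766, 88.09770304695981]
```

View pics/w2.png

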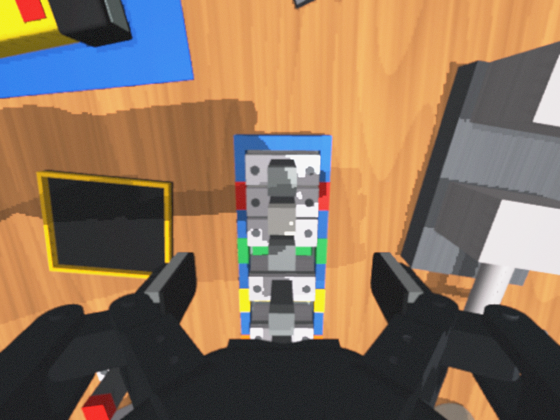

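Close view: the stay0 cap is at (282,175), the worn cap at about (282,220) and the stay1 cap at (282,262). Red patches are at (240,197) and (324,197).

```bash
python3 - <<'E'
from h import *
import json
s=json.load(open("w2.json"));im=cv2.imread("pics/w2.png")[:,:,::-1].copy()
cv2.imwrite("pics/c3.png",cv2.resize(im[130:345,225:340,::-1],None,fx=3.5,fy=2.75,interpolation=2))
for k,a,b in [("red",(0,120,60),(6,255,255)),("green",(50,100,60),(85,255,255)),("yel",(26,150,100),(34,255,255))]:
    for A,c,ct in blobs(im,a,b,40,(230,140,335,330)): print(k,A,c.round(1),cv2.boundingRect(ct),onplane("wrist",[c],30,s)[0].round(1)[:2])
for A,c,ct in blobs(im,(24,150,80),(34,255,255),100,(30,160,190,290)):
    r=cv2.minAreaRect(ct);print("tray",A,r[0],onplane("wrist",cv2.boxPoints(r),14,s).round(1)[:,:2].tolist())
print(onplane("wrist",[(234,135),(331,134)],45,s).round(1).tolist())
E
```

```text
red 266 [240.1 195.2] (235, 182, 11, 28) [589.9 137. ]
red 270 [323.8 195.6] (318, 183, 12, 27) [671.5 133.9]
green 272 [243.1 250.8] (238, 238, 12, 26) [588.6  78.1]
green 266 [320.7 251.3] (315, 239, 12, 25) [668.5  74.9]
green 128 [260.2 250.5] (252, 247, 17, 8) [606.3  77.8]
green 142 [303.5 250.9] (296, 247, 16, 9) [650.8  75.9]
yel 217 [243.7 299.8] (239, 289, 11, 22) [585.4  20.7]
yel 218 [319.5 300.2] (314, 289, 11, 23) [667.2  17.6]
tray 110 (166.7041015625, 241.010986328125) [[505.6, 107.7], [508.6, 107.8], [503.9, 61.6], [500.7, 61.5]]
tray 409 (87.05643463134766, 267.2215576171875) [[352.0, 70.2], [380.1, 108.5], [477.1, 44.2], [450.7, 1.3]]
[[591.0, 194.7, 45.0], [675.5, 192.7, 45.0]]
```

View pics/c3.png

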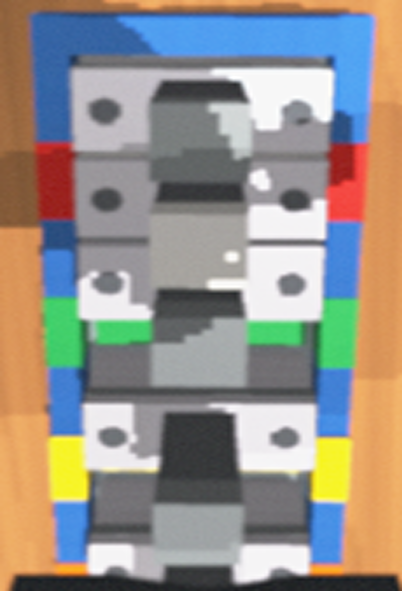

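```bash
python3 - <<'E'
from h import *
import json
s=json.load(open("w2.json"))
print(onplane("wrist",[(255.3,202.4),(309,202.4)],55,s).round(1).tolist(),onplane("wrist",[(281.4,220)],107,s).round(1))
print(go([630.7,135.3,237],87.8))
E
```

```text
[[607.0, 135.9, 55.0], [655.0, 134.3, 55.0]] [[630.7 136.  107. ]]
(array([  0.6,  -0.9, 103.2]), np.float64(0.2))
```

Request:
step_arm(
  commands=[
    [0, -0.001, 0.04, 0.2, 1],
    [0, -0.001, 0.07, 0.2, 1],
    [0, -0.001, 0.09, 0.2, 1],
    [0, -0.001, 0.103, 0.2, 1],
    [0, -0.001, 0.103, 0.2, 1],
    [0, -0.001, 0.103, 0.2, 1],
  ],
)

```text
t: 2.8
ee_pos: [631.2, 134.3, 238.1]
eef_rot: [179.9, -0.0, 87.8]
ft_force: [0.1, 0.3, 0.1]
gripper_width: 0.999
grasp_force: 0.0
```

Request:
step_arm(
  commands=[
    [0, 0, 0, 0, 0.6],
    [0, 0, 0, 0, 0.35],
    [0, 0, 0, 0, 0.1],
    [0, 0, 0, 0, 0],
    [0, 0, 0, 0, 0],
    [0, 0, 0, 0, 0],
    [0, 0, 0, 0, 0],
    [0, 0, 0, 0, 0],
    [0, 0, 0, 0, 0],
    [0, 0, 0, 0, 0],
  ],
  newtons=40,
)

```text
t: 3.8
ee_pos: [630.9, 134.5, 236.8]
eef_rot: [-180.0, 0.0, 87.8]
ft_force: [-3.1, 0.2, 5.1]
gripper_width: 0.228
grasp_force: 45.1
```

Request:
step_arm(
  commands=[
    [0, 0, -0.01, 0, 0],
    [0, 0, -0.02, 0, 0],
    [0, 0, -0.035, 0, 0],
    [0, 0, -0.05, 0, 0],
    [0, 0, -0.07, 0, 0],
    [0, 0, -0.09, 0, 0],
    [0, 0, -0.11, 0, 0],
    [0, 0, -0.13, 0, 0],
    [0, 0, -0.13, 0, 0],
    [0, 0, -0.13, 0, 0],
  ],
)

```text
t: 4.8
ee_pos: [630.8, 134.5, 366.9]
eef_rot: [180.0, -0.0, 87.8]
ft_force: [-0.9, 0.2, -4.6]
gripper_width: 0.226
grasp_force: 44.0
```

```bash
python3 - <<'E'
from h import *
import json
s=json.load(open("w1.json"))
c=onplane("wrist",[(133,84),(237,94),(233,178),(137,170)],14,s);print(c.round(1)[:,:2].tolist());m=c.mean(0);print(m)
print(go([m[0],m[1],367],87.8))
E
```

```text
[[387.1, 161.9], [515.3, 146.1], [501.3, 39.5], [373.2, 54.9]]
[444.23213719 100.60056318  14.        ]
(array([ -41.1, -185.1,   -0.2]), np.float64(-0.0))
```

Request:
step_arm(
  commands=[
    [-0.01, -0.045, 0, 0, 0],
    [-0.02, -0.09, 0, 0, 0],
    [-0.03, -0.135, 0, 0, 0],
    [-0.041, -0.185, 0, 0, 0],
    [-0.041, -0.185, 0, 0, 0],
    [-0.041, -0.185, 0.03, 0, 0],
    [-0.041, -0.185, 0.06, 0, 0],
    [-0.041, -0.185, 0.09, 0, 0],
    [-0.041, -0.185, 0.11, 0, 0],
    [-0.041, -0.185, 0.12, 0, 0],
    [-0.041, -0.185, 0.125, 0, 0],
    [-0.041, -0.185, 0.125, 0, 0],
  ],
)

```text
t: 6.0
ee_pos: [444.5, 100.7, 241.7]
eef_rot: [-180.0, 0.0, 87.8]
ft_force: [0.6, -0.1, -4.0]
gripper_width: 0.227
grasp_force: 44.0
```

Request:
step_arm(
  commands=[
    [0, 0, 0.003, 0, 0],
    [0, 0, 0.005, 0, 0],
    [0, 0, 0.007, 0, 0],
    [0, 0, 0.008, 0, 0],
    [0, 0, 0.008, 0, 0],
  ],
)

```text
t: 6.5
ee_pos: [444.5, 100.7, 233.7]
eef_rot: [180.0, 0.0, 87.8]
ft_force: [0.5, -0.2, -4.2]
gripper_width: 0.225
grasp_force: 44.1
```

Request:
step_arm(
  commands=[
    [0, 0, 0.0007, 0, 0],
    [0, 0, 0.0012, 0, 0],
    [0, 0, 0.0012, 0, 0],
  ],
)

```text
t: 6.8
ee_pos: [444.4, 100.7, 232.7]
eef_rot: [180.0, -0.0, 87.8]
ft_force: [-1.1, 1.0, 3.9]
gripper_width: 0.229
grasp_force: 44.9
```

Request:
step_arm(
  commands=[
    [0, 0, 0, 0, 0.4],
    [0, 0, 0, 0, 0.7],
    [0, 0, 0, 0, 1],
    [0, 0, 0, 0, 1],
    [0, 0, 0, 0, 1],
    [0, 0, 0, 0, 1],
  ],
)

```text
t: 7.4
ee_pos: [444.5, 100.7, 232.5]
eef_rot: [-180.0, 0.0, 87.8]
ft_force: [0.2, -0.3, 0.4]
gripper_width: 0.998
grasp_force: 0.0
```

Request:
step_arm(
  commands=[
    [0, 0, -0.03, 0, 1],
    [0, 0, -0.07, 0, 1],
    [0, 0, -0.11, 0, 1],
    [0, 0, -0.16, 0, 1],
    [-0.05, 0, -0.19, 0, 1],
    [-0.1, 0, -0.19, 0, 1],
    [-0.15, 0, -0.19, 0, 1],
    [-0.2, 0, -0.19, 0, 1],
    [-0.22, 0, -0.19, 0, 1],
    [-0.22, 0, -0.19, 0, 1],
    [-0.22, 0, -0.19, 0, 1],
  ],
)

```text
t: 8.5
ee_pos: [435.8, -119.2, 422.4]
eef_rot: [-180.0, -0.0, 87.7]
ft_force: [0.5, -0.5, 0.7]
gripper_width: 1.002
grasp_force: 0.0
```

```bash
python3 - <<'E'
from h import *
im,s=shot("w4");print(s["t"],s["ee_pos"],s["eef_rot"])
E
```

```text
8.5 [435.82030282412654, -119.15749873751494, 422.44971500845827] [-179.985007418203, -0.014809794315460945, 87.72377838205321]
```

View pics/w4.png

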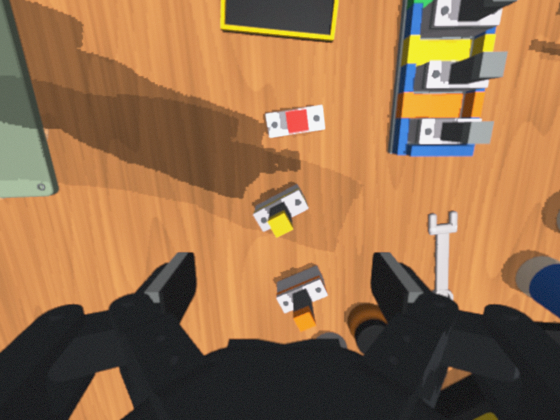

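All three bench cassettes are visible, with caps at red (296,121), yellow (281,224) and orange (305,318). The orange gap is at (440,106) and the yellow gap at (450,49).

```bash
python3 - <<'E'
from h import *
import json
s=json.load(open("w4.json"));im=cv2.imread("pics/w4.png")[:,:,::-1].copy()
H={"red":[(276,124),(317,118)],"yellow":[(264,220),(298,202)],"orange":[(281,303),(319,290)]}
M={"red":((0,150,100),(6,255,255)),"yellow":((26,150,120),(34,255,255)),"orange":((8,190,150),(18,255,255))}
R={"red":(260,100,330,140),"yellow":(245,180,315,245),"orange":(285,305,330,335)}
for k in H:
    h=onplane("wrist",H[k],45,s);d=h[1]-h[0];print(k,"holes",np.linalg.norm(d).round(1),h.mean(0).round(1)[:2],"ang",np.degrees(np.arctan2(d[1],d[0])).round(1))
    for A,c,ct in blobs(im,*M[k],60,R[k]):
        print("  cap",A,onplane("wrist",[c],97,s)[0].round(1)[:2])
print("patches")
for k in("yellow","orange"):
    for A,c,ct in blobs(im,*M[k],60,(395,20,505,130)):print(k,A,c,onplane("wrist",[c],30,s)[0].round(1)[:2])
h=onplane("wrist",[(276,124),(317,118)],45,s).mean(0);
E
```

```text
red holes 46.9 [454.4 -49.8] ang 5.7
  cap 388 [452.3 -49.6]
yellow holes 48.0 [ 432.3 -155.8] ang 26.6
  cap 319 [ 431.7 -155.6]
orange holes 54.5 [ 452.8 -276.6] ang 19.1
  cap 277 [ 455.3 -275.4]
patches
yellow 181 [488.22099448  42.56906077] [667.1  23.4]
yellow 1368 [436.20979532  49.83991228] [611.5  19. ]
orange 151 [476.88741722 104.43046358] [664.3 -40.4]
orange 98 [449.97959184 103.57142857] [633.4 -38. ]
```

```bash
python3 - <<'E'
from h import *
print(go([453,-49.7,340],95.7))
E
```

```text
(array([69.3, 14.4, 82.5]), np.float64(-7.9))
```

Request:
step_arm(
  commands=[
    [0.035, 0.007, 0.04, -4, 1],
    [0.069, 0.0145, 0.0825, -8, 1],
    [0.069, 0.0145, 0.0825, -8, 1],
    [0.069, 0.0145, 0.0825, -8, 1],
    [0.069, 0.0145, 0.0825, -8, 1],
  ],
)

```text
t: 9.05
ee_pos: [453.1, -50.9, 340.8]
eef_rot: [180.0, 0.0, 95.7]
ft_force: [0.2, -1.1, 0.2]
gripper_width: 0.999
grasp_force: 0.0
```

```bash
cat > cas.py <<'E'
from h import *
import sys
M={"red":((0,150,50),(6,255,255)),"yellow":((24,150,60),(34,255,255)),"orange":((8,190,80),(18,255,255))}
k,n=sys.argv[1:3]
im,s=shot(n);print(s["ee_pos"],s["eef_rot"])
for A,c,ct in blobs(im,*M[k],200,(230,150,330,330)):
    r=cv2.minAreaRect(ct)
    b=onplane("wrist",cv2.boxPoints(r),97,s);p=onplane("wrist",[r[0]],97,s)[0]
    e=[b[1]-b[0],b[2]-b[1]];print(A,r[0],p.round(1),[(np.linalg.norm(v).round(1),np.degrees(np.arctan2(v[1],v[0])).round(1)) for v in e])
    print("go",go([p[0],p[1],227],None,s))
cv2.imwrite(f"pics/{n}c.png",cv2.resize(im[150:350,190:370,::-1],None,fx=3,fy=3))
E
python3 cas.py red w5
```

```text
[453.13068469901975, -50.92895967106388, 340.7882477741255] [179.961445320283, 0.036217215156191994, 95.74725340135697]
698 (281.5, 212.0) [452.6 -48.5  97. ] [(np.float64(18.7), np.float64(5.7)), (np.float64(22.2), np.float64(-83.7))]
go (array([  2.6,  -0.4, 113.8]), 0)
```

View pics/w5c.png

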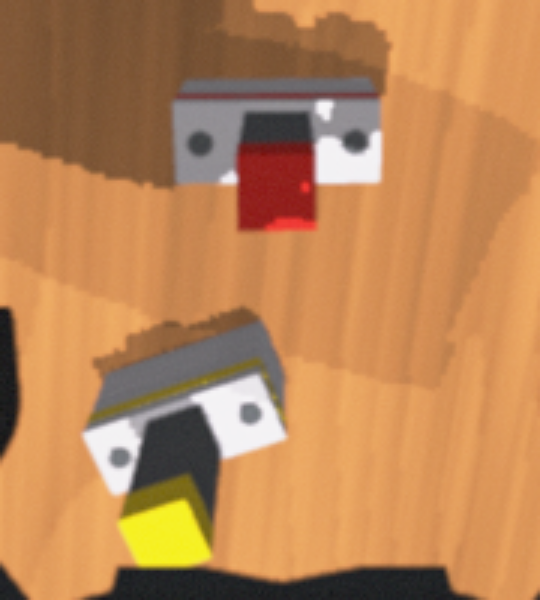

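Request:
step_arm(
  commands=[
    [0.0014, 0, 0.045, 0, 1],
    [0.0014, 0, 0.085, 0, 1],
    [0.0014, 0, 0.105, 0, 1],
    [0.0014, 0, 0.113, 0, 1],
    [0.0014, 0, 0.113, 0, 1],
    [0.0014, 0, 0.113, 0, 1],
    [0.0014, 0, 0.113, 0, 0.5],
    [0.0014, 0, 0.113, 0, 0.3],
  ],
)

```text
t: 9.9
ee_pos: [453.1, -49.4, 227.9]
eef_rot: [179.9, 0.0, 95.8]
ft_force: [0.2, 0.2, -0.8]
gripper_width: 0.69
grasp_force: 0.0
```

Request:
step_arm(
  commands=[
    [0, 0, 0, 0, 0.1],
    [0, 0, 0, 0, 0],
    [0, 0, 0, 0, 0],
    [0, 0, 0, 0, 0],
    [0, 0, 0, 0, 0],
    [0, 0, 0, 0, 0],
    [0, 0, 0, 0, 0],
  ],
)

```text
t: 10.6
ee_pos: [452.9, -49.3, 227.1]
eef_rot: [-180.0, 0.0, 95.8]
ft_force: [-1.9, -0.4, 6.5]
gripper_width: 0.226
grasp_force: 46.2
```

Request:
step_arm(
  commands=[
    [0, 0, -0.02, 0, 0],
    [0, 0, -0.05, 0, 0],
    [0, 0, -0.09, 0, 0],
    [0, 0, -0.14, 0, 0],
    [0, 0, -0.16, 0, 0],
    [0, 0, -0.16, 0, 0],
    [0, 0, -0.16, 0, 0],
  ],
)

```text
t: 11.3
ee_pos: [452.8, -49.2, 386.2]
eef_rot: [-180.0, -0.0, 95.8]
ft_force: [0.3, 1.2, -5.6]
gripper_width: 0.228
grasp_force: 44.8
```

```bash
python3 - <<'E'
from h import *
s=read_state();print(s["ee_pos"],go([630.8,134.9,s["ee_pos"][2]],87.8,s))
E
```

```text
[452.82532689 -49.16776693 386.2445554 ] (array([ 1.652e+02,  1.956e+02, -1.000e-01]), np.float64(8.0))
```

Request:
step_arm(
  commands=[
    [0.04, 0.05, 0, 4, 0],
    [0.08, 0.1, 0, 8, 0],
    [0.12, 0.15, 0, 8, 0],
    [0.15, 0.18, 0, 8, 0],
    [0.166, 0.1956, 0, 8, 0],
    [0.166, 0.1956, 0, 8, 0],
    [0.166, 0.1956, 0.03, 8, 0],
    [0.166, 0.1956, 0.04, 8, 0],
    [0.166, 0.1956, 0.04, 8, 0],
    [0.166, 0.1956, 0.04, 8, 0],
  ],
)

```text
t: 12.3
ee_pos: [631.0, 135.2, 347.1]
eef_rot: [-180.0, 0.0, 87.7]
ft_force: [1.2, 1.0, -4.0]
gripper_width: 0.231
grasp_force: 44.7
```

```bash
python3 - <<'E'
from h import *
im,s=shot("w6");print(s["ee_pos"],s["eef_rot"])
for k,a,b in [("red",(0,120,50),(6,255,255)),("green",(50,100,60),(85,255,255))]:
    for A,c,ct in blobs(im,a,b,40,(220,120,345,335)): print(k,A,c.round(1),cv2.boundingRect(ct),onplane("wrist",[c],30,s)[0].round(1)[:2])
cv2.imwrite("pics/w6c.png",cv2.resize(im[120:340,200:360,::-1],None,fx=3.5,fy=2.7))
E
```

```text
[630.9637771967139, 135.1697467478791, 347.1052047792502] [-179.98268858458508, 0.011471152747755961, 87.74416565086504]
red 291 [242.2 193.1] (236, 180, 14, 27) [590.7 136.8]
red 301 [322.1 193.3] (316, 180, 13, 28) [670.8 133.6]
red 866 [283.2 193.6] (252, 183, 62, 19) [631.8 134.7]
red 78 [244.7 222.2] (228, 221, 35, 3) [590.9 106.1]
red 160 [300.6 222.3] (264, 221, 75, 3) [648.5 103.7]
red 3048 [283.3 298.1] (256, 268, 55, 61) [627.1  15.6]
```

View pics/w6c.png

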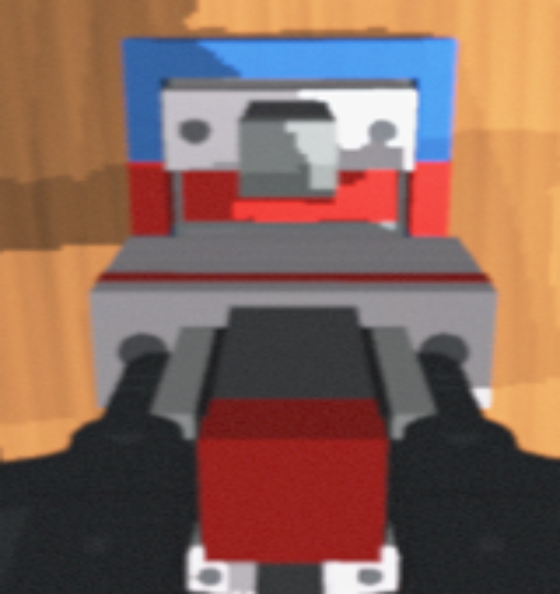

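Request:
step_arm(
  commands=[
    [0, 0, 0.03, 0, 0],
    [0, 0, 0.05, 0, 0],
    [0, 0, 0.06, 0, 0],
    [0, 0, 0.065, 0, 0],
    [0, 0, 0.07, 0, 0],
    [0, 0, 0.075, 0, 0],
    [0, 0, 0.075, 0, 0],
  ],
)

```text
t: 13.05
ee_pos: [630.8, 135.5, 271.9]
eef_rot: [-180.0, 0.0, 87.8]
ft_force: [-0.4, 0.1, -5.0]
gripper_width: 0.228
grasp_force: 44.7
```

```bash
python3 - <<'E'
from h import *
import json
s=json.load(open("w6.json"));zt=s["ee_pos"][2]-227.1
print(onplane("wrist",[(226.6,226.2),(341.4,226.2)],zt+45,s).round(1),onplane("wrist",[(257,281.9),(310.6,281.9)],zt+97,s).round(1))
E
```

```text
[[601.4 149.8 165. ]
 [664.2 147.3 165. ]] [[622.3 145.3 217. ]
 [642.6 144.5 217. ]]
```

Request:
step_arm(
  commands=[
    [0, -0.0008, 0.005, 0, 0],
    [0, -0.0008, 0.01, 0, 0],
    [0, -0.0008, 0.015, 0, 0],
    [0, -0.0008, 0.02, 0, 0],
    [0, -0.0008, 0.025, 0, 0],
    [0, -0.0008, 0.03, 0, 0],
    [0, -0.0008, 0.0325, 0, 0],
    [0, -0.0008, 0.0335, 0, 0],
    [0, -0.0008, 0.0335, 0, 0],
  ],
)

```text
t: 13.95
ee_pos: [630.1, 135.5, 238.5]
eef_rot: [-180.0, 0.0, 87.8]
ft_force: [1.6, 0.3, -4.0]
gripper_width: 0.231
grasp_force: 44.8
```

Request:
step_arm(
  commands=[
    [0, 0, 0.0008, 0, 0],
    [0, 0, 0.0014, 0, 0],
    [0, 0, 0.0014, 0, 0],
  ],
)

```text
t: 14.25
ee_pos: [630.1, 135.5, 237.2]
eef_rot: [180.0, 0.0, 87.8]
ft_force: [1.1, 0.7, -5.0]
gripper_width: 0.23
grasp_force: 44.9
```

Request:
step_arm(
  commands=[
    [0, 0, 0, 0, 0.4],
    [0, 0, 0, 0, 0.7],
    [0, 0, 0, 0, 1],
    [0, 0, 0, 0, 1],
    [0, 0, 0, 0, 1],
    [0, 0, 0, 0, 1],
  ],
)

```text
t: 14.85
ee_pos: [630.1, 135.5, 237.1]
eef_rot: [180.0, 0.0, 87.8]
ft_force: [0.9, -0.1, -0.1]
gripper_width: 0.998
grasp_force: 0.0
```

Request:
step_arm(
  commands=[
    [0, 0, -0.03, 0, 1],
    [0, 0, -0.07, 0, 1],
    [0, 0, -0.11, 0, 1],
    [0, 0, -0.16, 0, 1],
    [0, 0, -0.16, 0, 1],
  ],
)

```text
t: 15.35
ee_pos: [630.6, 135.3, 403.3]
eef_rot: [179.5, -0.1, 87.8]
ft_force: [0.3, -0.5, -0.8]
gripper_width: 1.0
grasp_force: 0.0
```

```bash
python3 - <<'E'
from h import *
s=read_state();print(s["t"],s["ee_pos"],go([432,-155.7,340],90+26.6,s))
E
```

```text
15.35 [630.55634339 135.26563463 403.32831309] (array([-298.6, -187.6,   61.2]), np.float64(-28.8))
```

Released home. Next, yellow.

Request:
step_arm(
  commands=[
    [-0.04, -0.025, 0, -4, 1],
    [-0.08, -0.05, 0, -8, 1],
    [-0.12, -0.075, 0, -12, 1],
    [-0.16, -0.1, 0.01, -18, 1],
    [-0.2, -0.125, 0.02, -24, 1],
    [-0.24, -0.15, 0.04, -28.8, 1],
    [-0.28, -0.175, 0.06, -28.8, 1],
    [-0.299, -0.1875, 0.06, -28.8, 1],
    [-0.299, -0.1875, 0.06, -28.8, 1],
    [-0.299, -0.1875, 0.06, -28.8, 1],
  ],
)

```text
t: 16.35
ee_pos: [431.3, -156.0, 337.3]
eef_rot: [180.0, 0.0, 116.5]
ft_force: [-0.1, 0.1, 0.5]
gripper_width: 1.002
grasp_force: 0.0
```

```bash
python3 cas.py yellow w7
```

```text
[431.2814725706135, -155.9735260502541, 337.291163899266] [179.97327609755274, 0.012427386691904975, 116.53529396278562]
746 (283.0, 214.0) [ 430.8 -154.1   97. ] [(np.float64(19.2), np.float64(26.5)), (np.float64(23.5), np.float64(-62.8))]
go (array([  1.9,   0.4, 110.3]), 0)
```

View pics/w7c.png

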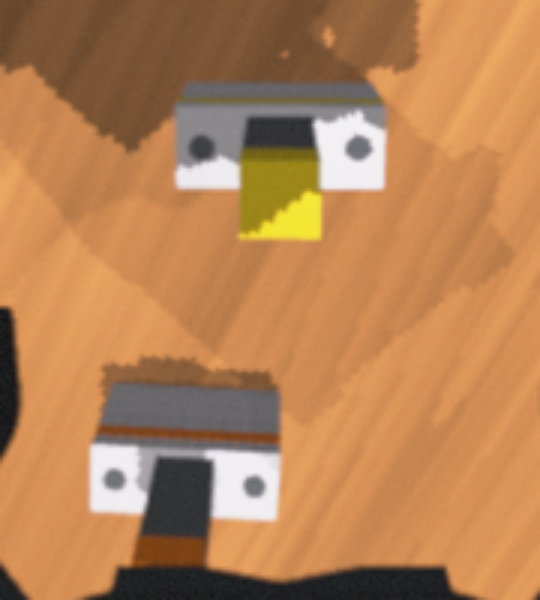

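Request:
step_arm(
  commands=[
    [0, 0.0004, 0.045, 0, 1],
    [0, 0.0004, 0.085, 0, 1],
    [0, 0.0004, 0.103, 0, 1],
    [0, 0.0004, 0.11, 0, 1],
    [0, 0.0004, 0.11, 0, 1],
    [0, 0.0004, 0.11, 0, 1],
    [0, 0.0004, 0.11, 0, 0.5],
    [0, 0.0004, 0.11, 0, 0.3],
  ],
)

```text
t: 17.2
ee_pos: [431.6, -155.8, 227.9]
eef_rot: [179.9, 0.1, 116.6]
ft_force: [-0.0, 0.8, 0.1]
gripper_width: 0.696
grasp_force: 0.0
```

Request:
step_arm(
  commands=[
    [0, 0, 0, 0, 0.1],
    [0, 0, 0, 0, 0],
    [0, 0, 0, 0, 0],
    [0, 0, 0, 0, 0],
    [0, 0, 0, 0, 0],
    [0, 0, 0, 0, 0],
    [0, 0, 0, 0, 0],
  ],
)

```text
t: 17.9
ee_pos: [431.4, -155.9, 227.3]
eef_rot: [-180.0, 0.0, 116.6]
ft_force: [-1.4, -0.0, 5.7]
gripper_width: 0.228
grasp_force: 43.4
```

Request:
step_arm(
  commands=[
    [0, 0, -0.02, 0, 0],
    [0, 0, -0.05, 0, 0],
    [0, 0, -0.09, 0, 0],
    [0, 0, -0.14, 0, 0],
    [0, 0, -0.16, 0, 0],
    [0, 0, -0.16, 0, 0],
    [0, 0, -0.16, 0, 0],
  ],
)

```text
t: 18.6
ee_pos: [431.3, -155.7, 386.4]
eef_rot: [-180.0, -0.0, 116.6]
ft_force: [0.1, -0.0, -5.6]
gripper_width: 0.227
grasp_force: 42.1
```

```bash
python3 - <<'E'
from h import *
s=read_state();print(s["ee_pos"],go([625.5,18.9,347],87.8,s))
E
```

```text
[ 431.27536738 -155.6562476   386.40002255] (array([ 69.2, 251.8,  39.3]), np.float64(28.8))
```

Request:
step_arm(
  commands=[
    [0.01, 0.045, 0, 4, 0],
    [0.02, 0.09, 0, 8, 0],
    [0.035, 0.135, 0, 14, 0],
    [0.05, 0.18, 0, 20, 0],
    [0.06, 0.22, 0, 26, 0],
    [0.0695, 0.2518, 0, 28.8, 0],
    [0.0695, 0.2518, 0.02, 28.8, 0],
    [0.0695, 0.2518, 0.04, 28.8, 0],
    [0.0695, 0.2518, 0.04, 28.8, 0],
    [0.0695, 0.2518, 0.04, 28.8, 0],
  ],
)

```text
t: 19.6
ee_pos: [625.5, 18.9, 346.1]
eef_rot: [-179.9, 0.0, 87.8]
ft_force: [1.8, 0.5, -5.0]
gripper_width: 0.226
grasp_force: 42.5
```

```bash
python3 - <<'E'
from h import *
im,s=shot("w8");print(s["ee_pos"],s["eef_rot"])
for k,a,b in [("green",(50,100,60),(85,255,255)),("yel",(24,150,60),(34,255,255))]:
    for A,c,ct in blobs(im,a,b,40,(220,90,345,335)): print(k,A,c.round(1),cv2.boundingRect(ct),onplane("wrist",[c],30,s)[0].round(1)[:2])
cv2.imwrite("pics/w8c.png",cv2.resize(im[120:340,200:360,::-1],None,fx=3.5,fy=2.7))
E
```

```text
[625.5063974779281, 18.850016739189694, 346.11307894280617] [-179.87905073733504, 0.032306869242827954, 87.75388629702553]
green 388 [241.8 132.8] (235, 118, 14, 31) [589.  79.]
green 1860 [283.9 132.2] (251, 118, 67, 29) [628.7  78. ]
green 381 [325.7 132.5] (320, 118, 13, 31) [668.2  76.2]
yel 280 [243.8 192.2] (238, 180, 13, 26) [586.5  21.5]
yel 316 [323.9 192.5] (318, 180, 13, 26) [666.4  18.1]
yel 854 [284.1 193.3] (253, 183, 62, 19) [626.7  18.8]
yel 219 [283.3 220.5] (229, 220, 110, 2) [624.7  -9.7]
yel 3134 [283.2 295.2] (256, 265, 55, 61) [621.2 -96.6]
```

View pics/w8c.png

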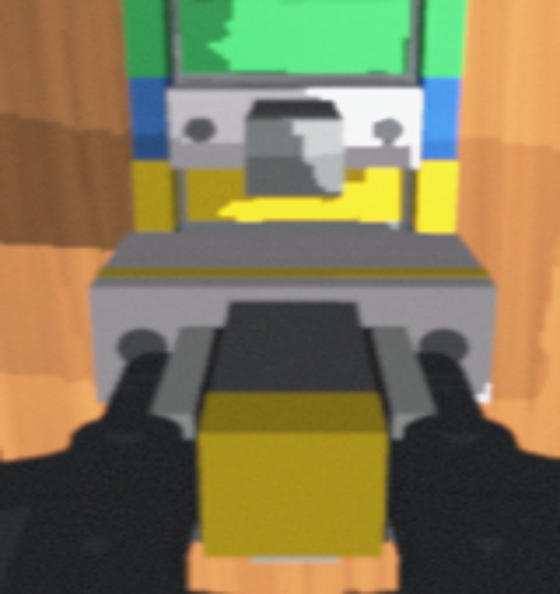

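Request:
step_arm(
  commands=[
    [0, 0.0003, 0.03, 0, 0],
    [0, 0.0003, 0.05, 0, 0],
    [0, 0.0003, 0.06, 0, 0],
    [0, 0.0003, 0.065, 0, 0],
    [0, 0.0003, 0.07, 0, 0],
    [0, 0.0003, 0.075, 0, 0],
    [0, 0.0003, 0.075, 0, 0],
  ],
)

```text
t: 20.35
ee_pos: [625.8, 19.0, 272.0]
eef_rot: [-180.0, 0.0, 87.8]
ft_force: [-0.4, -0.3, -5.6]
gripper_width: 0.228
grasp_force: 42.5
```

Request:
step_arm(
  commands=[
    [0, 0, 0.005, 0, 0],
    [0, 0, 0.01, 0, 0],
    [0, 0, 0.015, 0, 0],
    [0, 0, 0.02, 0, 0],
    [0, 0, 0.025, 0, 0],
    [0, 0, 0.03, 0, 0],
    [0, 0, 0.0325, 0, 0],
    [0, 0, 0.0325, 0, 0],
  ],
)

```text
t: 21.15
ee_pos: [625.8, 19.0, 239.2]
eef_rot: [-180.0, 0.0, 87.8]
ft_force: [0.1, 0.4, -5.1]
gripper_width: 0.232
grasp_force: 42.6
```

Free of contact. I'll lower the last 2 mm, release and go to the orange cassette.

Request:
step_arm(
  commands=[
    [0, 0, 0.001, 0, 0],
    [0, 0, 0.0018, 0, 0],
    [0, 0, 0.0018, 0, 0],
  ],
)

```text
t: 21.45
ee_pos: [625.9, 19.0, 237.8]
eef_rot: [180.0, 0.0, 87.8]
ft_force: [-0.2, -0.5, -4.5]
gripper_width: 0.228
grasp_force: 42.6
```

Request:
step_arm(
  commands=[
    [0, 0, 0, 0, 0.4],
    [0, 0, 0, 0, 0.7],
    [0, 0, 0, 0, 1],
    [0, 0, 0, 0, 1],
    [0, 0, 0, 0, 1],
    [0, 0, 0, 0, 1],
  ],
)

```text
t: 22.05
ee_pos: [625.9, 19.0, 237.8]
eef_rot: [180.0, 0.0, 87.8]
ft_force: [0.1, -0.8, -0.3]
gripper_width: 0.999
grasp_force: 0.0
```

Request:
step_arm(
  commands=[
    [0, 0, -0.03, 0, 1],
    [0, 0, -0.07, 0, 1],
    [0, 0, -0.11, 0, 1],
    [0, 0, -0.14, 0, 1],
    [0, 0, -0.14, 0, 1],
  ],
)

```text
t: 22.55
ee_pos: [626.2, 18.8, 381.7]
eef_rot: [179.7, -0.0, 87.8]
ft_force: [0.3, -0.0, -1.7]
gripper_width: 0.999
grasp_force: 0.0
```

```bash
python3 - <<'E'
from h import *
s=read_state();print(s["t"],s["ee_pos"],go([455,-276,340],90+22,s))
import json
h=onplane("wrist",[(190+115/3,150+479/3),(190+254/3,150+486/3)],45,json.load(open("w7.json")));d=h[1]-h[0];print(h.mean(0),np.linalg.norm(d),np.degrees(np.arctan2(d[1],d[0])))
E
```

```text
22.55 [626.21049771  18.81779608 381.71005953] (array([-301.3, -159.9,   40.7]), np.float64(-24.2))
[ 455.9310342  -275.85668533   45.        ] 47.60538290653182 23.091424247384413
```

Request:
step_arm(
  commands=[
    [-0.04, -0.02, 0, -4, 1],
    [-0.08, -0.04, 0, -8, 1],
    [-0.12, -0.06, 0, -12, 1],
    [-0.16, -0.085, 0.01, -18, 1],
    [-0.2, -0.106, 0.02, -24, 1],
    [-0.24, -0.127, 0.03, -25.3, 1],
    [-0.28, -0.148, 0.04, -25.3, 1],
    [-0.301, -0.159, 0.041, -25.3, 1],
    [-0.301, -0.159, 0.041, -25.3, 1],
    [-0.301, -0.159, 0.041, -25.3, 1],
  ],
)

```text
t: 23.55
ee_pos: [455.3, -275.4, 336.5]
eef_rot: [180.0, -0.0, 113.0]
ft_force: [-0.1, 1.1, -0.4]
gripper_width: 1.002
grasp_force: 0.0
```

```bash
python3 cas.py orange w9
```

```text
[455.2975221666216, -275.4496744414354, 336.4736023181104] [179.99889490012893, -0.03524254788358401, 113.04528497993778]
731 (282.0, 216.0) [ 454.7 -274.9   97. ] [(np.float64(19.2), np.float64(23.0)), (np.float64(22.0), np.float64(-66.3))]
go (array([  0.7,  -0.4, 109.5]), 0)
```

View pics/w9c.png

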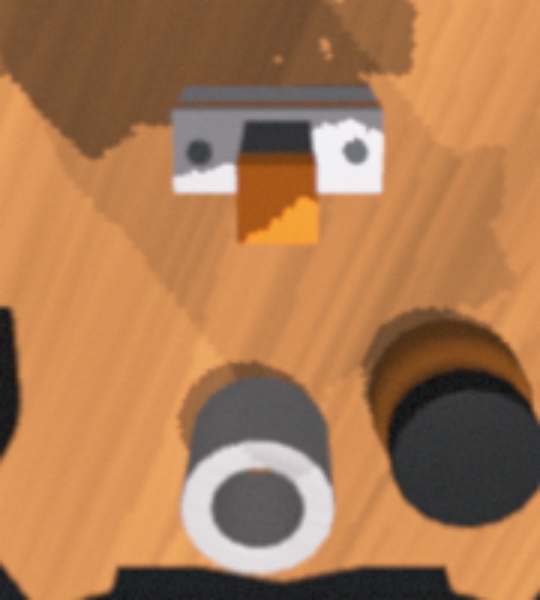

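Request:
step_arm(
  commands=[
    [0, -0.0004, 0.045, 0, 1],
    [0, -0.0004, 0.085, 0, 1],
    [0, -0.0004, 0.103, 0, 1],
    [0, -0.0004, 0.109, 0, 1],
    [0, -0.0004, 0.109, 0, 1],
    [0, -0.0004, 0.109, 0, 1],
    [0, -0.0004, 0.109, 0, 0.5],
    [0, -0.0004, 0.109, 0, 0.3],
  ],
)

```text
t: 24.4
ee_pos: [455.1, -275.8, 228.6]
eef_rot: [180.0, 0.1, 113.1]
ft_force: [0.1, 0.6, -0.6]
gripper_width: 0.69
grasp_force: 0.0
```

Request:
step_arm(
  commands=[
    [0, 0, 0, 0, 0.1],
    [0, 0, 0, 0, 0],
    [0, 0, 0, 0, 0],
    [0, 0, 0, 0, 0],
    [0, 0, 0, 0, 0],
    [0, 0, 0, 0, 0],
    [0, 0, 0, 0, 0],
  ],
)

```text
t: 25.1
ee_pos: [454.9, -275.8, 228.0]
eef_rot: [-180.0, 0.0, 113.1]
ft_force: [-1.8, 0.5, 5.4]
gripper_width: 0.229
grasp_force: 44.7
```

Request:
step_arm(
  commands=[
    [0, 0, -0.02, 0, 0],
    [0, 0, -0.05, 0, 0],
    [0, 0, -0.09, 0, 0],
    [0, 0, -0.14, 0, 0],
    [0, 0, -0.16, 0, 0],
    [0, 0, -0.16, 0, 0],
    [0, 0, -0.16, 0, 0],
  ],
)

```text
t: 25.8
ee_pos: [454.8, -275.6, 386.9]
eef_rot: [-180.0, -0.0, 113.1]
ft_force: [-0.5, 0.5, -5.0]
gripper_width: 0.231
grasp_force: 43.6
```

```bash
python3 - <<'E'
from h import *
s=read_state();print(s["ee_pos"],go([623.6,-38.8,347],87.8,s))
E
```

```text
[ 454.77055004 -275.55261198  386.91731486] (array([151.6, 248.2,  39.9]), np.float64(25.3))
```

Request:
step_arm(
  commands=[
    [0.024, 0.04, 0, 4, 0],
    [0.048, 0.08, 0, 8, 0],
    [0.073, 0.12, 0, 14, 0],
    [0.097, 0.16, 0, 20, 0],
    [0.122, 0.2, 0, 25.3, 0],
    [0.146, 0.24, 0, 25.3, 0],
    [0.1516, 0.2482, 0.01, 25.3, 0],
    [0.1516, 0.2482, 0.03, 25.3, 0],
    [0.1516, 0.2482, 0.04, 25.3, 0],
    [0.1516, 0.2482, 0.04, 25.3, 0],
    [0.1516, 0.2482, 0.04, 25.3, 0],
  ],
)

```text
t: 26.9
ee_pos: [623.8, -39.5, 347.7]
eef_rot: [-180.0, 0.0, 87.7]
ft_force: [0.0, 0.8, -3.2]
gripper_width: 0.227
grasp_force: 43.5
```

```bash
python3 - <<'E'
from h import *
im,s=shot("w10");print(s["ee_pos"],s["eef_rot"])
for k,a,b in [("or",(7,190,60),(19,255,255)),("yel",(24,150,60),(34,255,255))]:
    for A,c,ct in blobs(im,a,b,40,(235,90,333,335)): print(k,A,c.round(1),cv2.boundingRect(ct),onplane("wrist",[c],30,s)[0].round(1)[:2])
# held block back edge: gradient along columns at x 240..262 and 300..330
for n in ("w6","w8","w10"):
    g=cv2.cvtColor(cv2.imread(f"pics/{n}.png"),cv2.COLOR_BGR2GRAY).astype(int)
    print(n,g[216:234,235:325].mean(1).round().astype(int).tolist())
E
```

```text
[623.8025014394221, -39.47281151069188, 347.7292194830927] [-179.97109062610625, 0.015751370488353927, 87.73464081536882]
or 283 [242.7 192.2] (237, 180, 12, 26) [583.9 -37. ]
or 687 [279.7 193.4] (253, 183, 60, 18) [621.  -39.7]
or 103 [320.6 196.9] (317, 183, 11, 22) [662.  -44.9]
or 98 [283.5 221. ] (235, 221, 98, 1) [623.7 -69.1]
or 3019 [283.2 296.1] (257, 267, 53, 59) [ 619.9 -157. ]
yel 301 [240.  132.9] (235, 118, 11, 30) [585.9  20.7]
yel 305 [326.6 132. ] (321, 118, 12, 29) [668.   18.3]
yel 790 [282.9 135.9] (269, 122, 29, 29) [626.5  16.3]
w6 [112, 110, 110, 110, 102, 73, 53, 65, 90, 108, 110, 118, 140, 150, 151, 151, 147, 133]
w8 [108, 109, 109, 108, 105, 108, 115, 111, 108, 114, 131, 146, 149, 149, 146, 132, 116, 110]
w10 [111, 111, 111, 104, 91, 85, 92, 106, 112, 111, 123, 147, 153, 153, 153, 148, 130, 116]
```

Request:
step_arm(
  commands=[
    [0, -0.0004, 0.03, 0, 0],
    [0, -0.0004, 0.05, 0, 0],
    [0, -0.0004, 0.06, 0, 0],
    [0, -0.0004, 0.065, 0, 0],
    [0, -0.0004, 0.07, 0, 0],
    [0, -0.0004, 0.075, 0, 0],
    [0, -0.0004, 0.075, 0, 0],
  ],
)

```text
t: 27.65
ee_pos: [623.4, -39.0, 272.7]
eef_rot: [-180.0, 0.0, 87.8]
ft_force: [0.4, 0.2, -3.8]
gripper_width: 0.225
grasp_force: 43.5
```

Request:
step_arm(
  commands=[
    [0, 0, 0.005, 0, 0],
    [0, 0, 0.01, 0, 0],
    [0, 0, 0.015, 0, 0],
    [0, 0, 0.02, 0, 0],
    [0, 0, 0.025, 0, 0],
    [0, 0, 0.03, 0, 0],
    [0, 0, 0.0325, 0, 0],
    [0, 0, 0.0325, 0, 0],
  ],
)

```text
t: 28.45
ee_pos: [623.4, -39.0, 239.9]
eef_rot: [-180.0, 0.0, 87.8]
ft_force: [-0.6, 0.0, -4.2]
gripper_width: 0.224
grasp_force: 43.7
```

Request:
step_arm(
  commands=[
    [0, 0, 0.001, 0, 0],
    [0, 0, 0.0018, 0, 0],
    [0, 0, 0.0018, 0, 0],
  ],
)

```text
t: 28.75
ee_pos: [623.4, -39.0, 238.5]
eef_rot: [180.0, 0.0, 87.8]
ft_force: [-0.6, 0.5, -4.0]
gripper_width: 0.231
grasp_force: 43.7
```

Request:
step_arm(
  commands=[
    [0, 0, 0, 0, 0.4],
    [0, 0, 0, 0, 0.7],
    [0, 0, 0, 0, 1],
    [0, 0, 0, 0, 1],
    [0, 0, 0, 0, 1],
    [0, 0, 0, 0, 1],
  ],
)

```text
t: 29.35
ee_pos: [623.5, -39.0, 238.5]
eef_rot: [180.0, 0.0, 87.8]
ft_force: [1.0, -0.5, -0.0]
gripper_width: 1.001
grasp_force: 0.0
```

Request:
step_arm(
  commands=[
    [0, 0, -0.03, 0, 1],
    [0, 0, -0.07, 0, 1],
    [0, 0, -0.11, 0, 1],
    [0, 0, -0.16, 0, 1],
    [0, 0, -0.2, 0, 1],
    [0, 0, -0.2, 0, 1],
  ],
)

```text
t: 29.95
ee_pos: [623.6, -39.3, 443.8]
eef_rot: [179.6, 0.0, 87.8]
ft_force: [1.0, -0.7, -0.5]
gripper_width: 1.0
grasp_force: 0.0
```

```bash
python3 - <<'E'
from h import *
s=read_state();print(s["t"],s["ee_pos"],go([460,220,440],87.8,s))
E
```

```text
29.95 [623.57424621 -39.28843872 443.75421716] (array([ 252.7, -173.6,    2.3]), np.float64(-0.0))
```

Request:
step_arm(
  commands=[
    [0.04, -0.02, 0, 0, 1],
    [0.08, -0.04, 0, 0, 1],
    [0.12, -0.05, 0, 0, 1],
    [0.16, -0.07, 0, 0, 1],
    [0.2, -0.09, 0, 0, 1],
    [0.24, -0.11, 0, 0, 1],
    [0.265, -0.115, 0, 0, 1],
    [0.265, -0.115, 0, 0, 1],
    [0.265, -0.115, 0, 0, 1],
  ],
)

```text
t: 30.85
ee_pos: [518.8, 230.3, 438.3]
eef_rot: [-180.0, 0.0, 87.8]
ft_force: [0.0, -1.1, -0.1]
gripper_width: 1.0
grasp_force: 0.0
```

```bash
python3 - <<'E'
from h import *
im,s=shot("w11");print(s["t"],s["ee_pos"],s["eef_rot"])
a=camera("top");b=camera("side");cv2.imwrite("pics/top2.png",a[:,:,::-1]);cv2.imwrite("pics/side2.png",b[:,:,::-1])
# montage
W=cv2.resize(im,(560,420));t=cv2.resize(a[110:180,130:210],(240,210),interpolation=2);d=cv2.resize(b[90:170,235:315],(240,210),interpolation=2)
cv2.imwrite("pics/m.png",np.hstack([W,np.vstack([t,d])])[:,:,::-1])
E
```

```text
30.85 [518.786597582993, 230.2854032286264, 438.2691066569009] [-179.99372274285747, 0.03381651570736016, 87.80472814913267]
```

View pics/m.png

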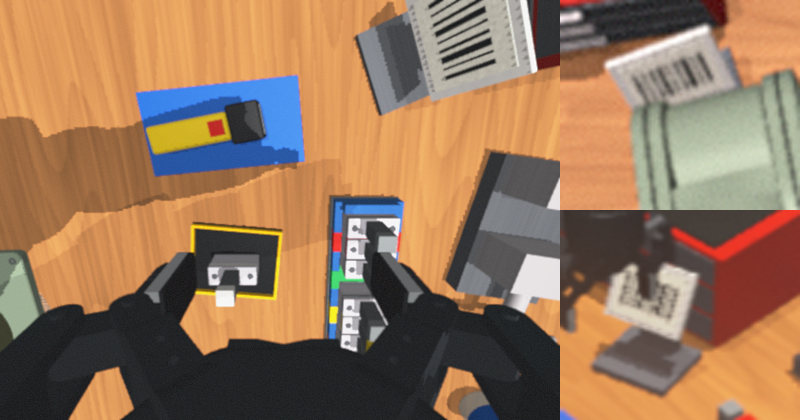

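The montage shows the scanner on its mat with barrel at (188,130) and head at (246,120). The label card is at upper right, about (470,45). The worn cassette is standing in the tray, and the rack is filled. From here I'll measure numerically.

```bash
python3 - <<'E'
from h import *
import json
s=json.load(open("w11.json"));im=cv2.imread("pics/w11.png")[:,:,::-1].copy()
A,c,ct=max(blobs(im,(22,110,60),(36,255,255),300,(125,70,260,180)),key=lambda b:b[0])
for z in(45,):
    r=cv2.minAreaRect(cv2.convexHull(ct));b=onplane("wrist",cv2.boxPoints(r),z,s);print("barrel",A,r,b.round(1)[:,:2].tolist(),b.mean(0).round(1))
m=max(blobs(im,(100,120,60),(120,255,255),3000,(120,60,320,190)),key=lambda b:b[0])
r=cv2.minAreaRect(cv2.convexHull(m[2]));b=onplane("wrist",cv2.boxPoints(r),3,s);print("mat",b.round(1)[:,:2].tolist(),b.mean(0).round(1))
hd=blobs(im,(0,0,0),(180,255,60),300,(222,90,275,150));print("head",[(x[0],x[1].round(1),onplane("wrist",[x[1]],47,s)[0].round(1)[:2]) for x in hd])
# label
P=[]
for n,roi in(("top",(140,115,192,160)),("side",(248,98,285,145))):
    I=cv2.imread(f"pics/{n}0.png")[:,:,::-1].copy()
    bl=[x for x in blobs(I,(0,0,165),(180,45,255),3,roi)]
    pts=np.vstack([x[2].reshape(-1,2) for x in bl if x[0]>8]);h=cv2.convexHull(pts);r=cv2.minAreaRect(h);q=cv2.approxPolyDP(h,2.5,True)[:,0].tolist()
    M=cv2.moments(h);c=(M["m10"]/M["m00"],M["m01"]/M["m00"]);print(n,c,r,q);P.append(ray(n,[c]))
(o1,d1),(o2,d2)=P;d1=d1[0];d2=d2[0]
t=np.linalg.lstsq(np.c_[d1,-d2],o2-o1,rcond=None)[0];print("label",o1+d1*t[0],o2+d2*t[1])
w=blobs(im,(0,0,150),(180,60,255),30,(395,0,540,105))
pts=np.vstack([x[2].reshape(-1,2) for x in w]);h=cv2.convexHull(pts);print("wristlabel",cv2.approxPolyDP(h,3,True)[:,0].tolist())
E
```

```text
barrel 2006 ((188.90386962890625, 133.0192413330078), (28.240724563598633, 82.17266845703125), 78.69007110595703) [[358.8, 298.8], [456.1, 313.6], [459.8, 281.8], [360.1, 266.2]] [408.7 290.1  45. ]
mat [[335.2, 342.0], [541.5, 355.3], [551.4, 247.6], [328.3, 231.9]] [439.1 294.2   3. ]
head [(np.int32(779), array([239.3, 123.8]), array([470.3, 298.8]))]
top (166.63622526636223, 133.78582300500108) ((166.09384155273438, 134.2412872314453), (22.575225830078125, 36.969520568847656), 68.74949645996094) [[179, 119], [187, 138], [157, 149], [145, 131]]
side (265.02145708582833, 121.31337325349301) ((264.59844970703125, 121.52592468261719), (26.976287841796875, 28.605045318603516), 14.743562698364258) [[255, 105], [280, 114], [274, 138], [251, 128]]
label [686.54159519 372.88780862 113.23877647] [683.20692587 375.18630047 112.99680134]
wristlabel [[526, 0], [536, 71], [432, 100], [406, 0]]
```

```bash
python3 - <<'E'
from h import *
import json
s=read_state();print(s["joint_pos"])
print(go([428.5,293.2,340],8.8,s))
a=onplane("top",[(145,131),(179,119)],161);b=onplane("top",[(157,149),(187,138)],79);print(a.round(),b.round(),(a.mean(0)+b.mean(0))/2)
w=json.load(open("w11.json"));e=onplane("wrist",[(406,0),(432,100)],79,w);f=onplane("wrist",[(526,0),(536,71)],161,w);
for q in(a,b,e,f):
    d=q[1]-q[0];print(np.degrees(np.arctan2(d[0],-d[1])).round(1),np.linalg.norm(d).round(1),q.round().tolist())
E
```

```text
[-36.54988833  39.0583675   19.07853177  83.9041614  -13.81742061
  59.36206586 -16.68879956]
(array([ 60.3, -93.2,  98.4]), np.float64(78.9))
[[684. 423. 161.]
 [718. 330. 161.]] [[649. 407.  79.]
 [682. 320.  79.]] [683.10467025 370.08924139 120.        ]
19.8 99.5 [[684.0, 423.0, 161.0], [718.0, 330.0, 161.0]]
20.6 92.7 [[649.0, 407.0, 79.0], [682.0, 320.0, 79.0]]
20.6 98.1 [[645.0, 406.0, 79.0], [679.0, 315.0, 79.0]]
19.5 50.2 [[700.0, 375.0, 161.0], [716.0, 328.0, 161.0]]
```

Request:
step_arm(
  commands=[
    [0.02, -0.02, 0, 8, 1],
    [0.04, -0.05, 0, 16, 1],
    [0.06, -0.08, 0, 24, 1],
    [0.06, -0.093, 0.02, 32, 1],
    [0.06, -0.093, 0.04, 40, 1],
    [0.06, -0.093, 0.05, 48, 1],
    [0.06, -0.093, 0.06, 56, 1],
    [0.06, -0.093, 0.08, 64, 1],
    [0.06, -0.093, 0.098, 72, 1],
    [0.06, -0.093, 0.098, 79, 1],
    [0.06, -0.093, 0.098, 79, 1],
    [0.06, -0.093, 0.098, 79, 1],
  ],
)

```text
t: 32.2
ee_pos: [428.5, 293.5, 340.7]
eef_rot: [180.0, -0.0, 8.9]
ft_force: [0.6, -0.5, 0.1]
gripper_width: 1.0
grasp_force: 0.0
```

```bash
python3 - <<'E'
from h import *
im,s=shot("w12");print(s["ee_pos"],s["eef_rot"],s["joint_pos"])
for A,c,ct in blobs(im,(22,110,40),(36,255,255),300,(180,120,390,350)):
    r=cv2.minAreaRect(cv2.convexHull(ct));b=onplane("wrist",cv2.boxPoints(r),45,s);print(A,r,b.round(1)[:,:2].tolist(),b.mean(0).round(1))
E
```

```text
[428.5016338638583, 293.47773890149114, 340.67818837360574] [179.9903343777536, -0.016797432524119988, 8.949948482493568] [-57.32167336490876, 46.650521881315385, 38.10827080132671, 102.08253855746314, -39.12876546967841, 45.29824970454522, -80.30001531346547]
2885 ((282.5, 218.5), (97.0, 35.0), 90.0) [[454.1, 313.4], [459.1, 282.0], [363.3, 265.4], [357.9, 299.9]] [408.6 290.2  45. ]
```

Request:
step_arm(
  commands=[
    [0, 0, 0.045, 0, 1],
    [0, 0, 0.09, 0, 1],
    [0, 0, 0.13, 0, 1],
    [0, 0, 0.148, 0, 1],
    [0, 0, 0.156, 0, 1],
    [0, 0, 0.156, 0, 1],
    [0, 0, 0.156, 0, 1],
  ],
)

```text
t: 32.95
ee_pos: [428.5, 293.9, 185.6]
eef_rot: [-180.0, -0.1, 8.8]
ft_force: [0.1, -0.0, 0.8]
gripper_width: 0.998
grasp_force: 0.0
```

Request:
step_arm(
  commands=[
    [0, 0, 0, 0, 0.7],
    [0, 0, 0, 0, 0.5],
    [0, 0, 0, 0, 0.3],
    [0, 0, 0, 0, 0.1],
    [0, 0, 0, 0, 0],
    [0, 0, 0, 0, 0],
    [0, 0, 0, 0, 0],
    [0, 0, 0, 0, 0],
  ],
)

```text
t: 33.75
ee_pos: [428.2, 294.0, 184.9]
eef_rot: [-180.0, -0.0, 8.8]
ft_force: [-2.0, 0.0, 7.3]
gripper_width: 0.395
grasp_force: 40.4
```

Request:
step_arm(
  commands=[
    [0, 0, -0.02, 0, 0],
    [0, 0, -0.04, 0, 0],
    [0, 0, -0.07, 0, 0],
    [0, 0, -0.095, 0, 0],
    [0, 0, -0.095, 0, 0],
    [0, 0, -0.095, 0, 0],
  ],
)

```text
t: 34.35
ee_pos: [428.0, 294.0, 279.3]
eef_rot: [-180.0, 0.0, 8.8]
ft_force: [0.1, -0.0, -2.9]
gripper_width: 0.393
grasp_force: 40.9
```

```bash
python3 - <<'E'
from h import *
s=read_state();print(s["ee_pos"],go([517.5,309.2,s["ee_pos"][2]],20,s))
E
```

```text
[428.00241121 294.03207378 279.33120134] (array([90.8, -1.3, -0. ]), np.float64(-11.2))
```

Request:
step_arm(
  commands=[
    [0.03, 0, 0, -4, 0],
    [0.06, -0.001, 0, -8, 0],
    [0.08, -0.001, 0, -11.2, 0],
    [0.091, -0.001, 0, -11.2, 0],
    [0.091, -0.001, 0, -11.2, 0],
    [0.091, -0.001, 0, -11.2, 0],
  ],
)

```text
t: 34.95
ee_pos: [517.5, 308.5, 278.5]
eef_rot: [180.0, 0.1, 19.9]
ft_force: [0.2, -0.3, -2.6]
gripper_width: 0.393
grasp_force: 40.8
```

```bash
python3 - <<'E'
from h import *
s=read_state();print(s["ee_pos"],s["eef_rot"],s["t"])
# beam geometry: held scanner from side and top (yellow barrel) and rack check
for n,roi in(("top",(140,120,240,260)),("side",(190,90,300,200))):
    I=camera(n);cv2.imwrite(f"pics/{n}3.png",I[:,:,::-1])
    for A,c,ct in blobs(I,(22,110,60),(36,255,255),25,roi): print(n,A,c.round(1),cv2.minAreaRect(ct),onplane(n,[c],138,s)[0].round())
E
```

```text
[517.50851286 308.51974541 278.46135266] [1.79999709e+02 1.02437506e-01 1.99476940e+01] 34.95
top 185 [192.8 207.7] ((191.10000610351562, 205.80003356933594), (22.452171325683594, 12.332881927490234), 71.56504821777344) [475. 289. 138.]
side 281 [229.6 158.9] ((229.93563842773438, 158.85643005371094), (12.664754867553711, 25.47022819519043), 39.289405822753906) [470. 281. 138.]
```

Pose reached with the barrel where expected. I'll hold it there for over 2 s.

Request:
step_arm(
  commands=[
    [0, 0, 0, 0, 0],
    [0, 0, 0, 0, 0],
    [0, 0, 0, 0, 0],
    [0, 0, 0, 0, 0],
    [0, 0, 0, 0, 0],
    [0, 0, 0, 0, 0],
    [0, 0, 0, 0, 0],
    [0, 0, 0, 0, 0],
    [0, 0, 0, 0, 0],
    [0, 0, 0, 0, 0],
    [0, 0, 0, 0, 0],
    [0, 0, 0, 0, 0],
  ],
)

```text
t: 36.25
ee_pos: [518.0, 308.7, 279.5]
eef_rot: [180.0, 0.0, 20.0]
ft_force: [0.0, -0.7, -1.6]
gripper_width: 0.388
grasp_force: 40.8
```

Request:
step_arm(
  commands=[
    [0, 0, 0, 0, 0],
    [0, 0, 0, 0, 0],
    [0, 0, 0, 0, 0],
    [0, 0, 0, 0, 0],
    [0, 0, 0, 0, 0],
    [0, 0, 0, 0, 0],
    [0, 0, 0, 0, 0],
    [0, 0, 0, 0, 0],
    [0, 0, 0, 0, 0],
    [0, 0, 0, 0, 0],
    [0, 0, 0, 0, 0],
    [0, 0, 0, 0, 0],
  ],
)

```text
t: 37.45
ee_pos: [518.0, 308.7, 279.5]
eef_rot: [180.0, 0.0, 20.0]
ft_force: [0.1, 0.8, -2.4]
gripper_width: 0.393
grasp_force: 40.8
```

```bash
python3 - <<'E'
from h import *
s=read_state();print(s["ee_pos"],go([438.5,294,s["ee_pos"][2]],4,s))
im=camera("top")  # verify beam centre line vs label card in this view
E
```

```text
[517.99675411 308.72901054 279.49331299] (array([-79.7, -13.3,   0. ]), np.float64(16.0))
```

Request:
step_arm(
  commands=[
    [-0.03, -0.005, 0, 5, 0],
    [-0.06, -0.01, 0, 10, 0],
    [-0.08, -0.0133, 0, 16, 0],
    [-0.08, -0.0133, 0, 16, 0],
    [-0.08, -0.0133, 0.03, 16, 0],
    [-0.08, -0.0133, 0.06, 16, 0],
    [-0.08, -0.0133, 0.08, 16, 0],
    [-0.08, -0.0133, 0.088, 16, 0],
    [-0.08, -0.0133, 0.092, 16, 0],
    [-0.08, -0.0133, 0.092, 16, 0],
  ],
)

```text
t: 38.5
ee_pos: [438.6, 293.9, 187.8]
eef_rot: [-180.0, -0.0, 4.0]
ft_force: [1.2, 0.4, -2.5]
gripper_width: 0.393
grasp_force: 40.7
```

Request:
step_arm(
  commands=[
    [0, 0, 0.0015, 0, 0],
    [0, 0, 0.0027, 0, 0],
    [0, 0, 0.0027, 0, 0],
  ],
)

```text
t: 38.8
ee_pos: [438.3, 294.0, 185.1]
eef_rot: [-180.0, -0.0, 4.0]
ft_force: [-0.5, -0.4, -1.9]
gripper_width: 0.391
grasp_force: 40.7
```

Request:
step_arm(
  commands=[
    [0, 0, 0, 0, 0.5],
    [0, 0, 0, 0, 0.7],
    [0, 0, 0, 0, 1],
    [0, 0, 0, 0, 1],
    [0, 0, 0, 0, 1],
    [0, 0, 0, 0, 1],
  ],
)

```text
t: 39.4
ee_pos: [438.3, 293.9, 184.8]
eef_rot: [180.0, 0.0, 4.0]
ft_force: [0.2, 0.6, 0.4]
gripper_width: 1.002
grasp_force: 0.0
```

Request:
step_arm(
  commands=[
    [0, 0, -0.03, 0, 1],
    [0, 0, -0.07, 0, 1],
    [0, 0, -0.12, 0, 1],
    [0, 0, -0.17, 0, 1],
    [0, 0, -0.22, 0, 1],
    [0, 0, -0.22, 0, 1],
    [0, 0, -0.22, 0, 1],
  ],
)

```text
t: 40.1
ee_pos: [438.1, 294.0, 405.3]
eef_rot: [-179.9, -0.0, 4.0]
ft_force: [-0.7, 0.5, -0.1]
gripper_width: 1.0
grasp_force: 0.0
```

Request:
step_arm(
  commands=[
    [0.02, 0.02, 0, -8, 1],
    [0.04, 0.05, 0, -16, 1],
    [0.06, 0.08, 0, -24, 1],
    [0.08, 0.1, 0, -32, 1],
    [0.1, 0.1, 0, -40, 1],
    [0.1, 0.1, 0, -48, 1],
    [0.1, 0.1, 0, -56, 1],
    [0.1, 0.1, 0, -64, 1],
    [0.1, 0.1, 0, -72, 1],
    [0.1, 0.1, 0, -80, 1],
    [0.1, 0.1, 0, -84, 1],
    [0.1, 0.1, 0, -84, 1],
  ],
)

```text
t: 41.3
ee_pos: [544.9, 200.9, 403.6]
eef_rot: [-179.9, 0.0, 88.0]
ft_force: [-0.3, 0.2, -0.4]
gripper_width: 0.999
grasp_force: 0.0
```

```bash
python3 - <<'E'
from h import *
im,s=shot("w13");print(s["t"],s["ee_pos"],s["eef_rot"])
for A,c,ct in blobs(im,(22,110,50),(36,255,255),60,(0,0,560,330)):
    r=cv2.minAreaRect(cv2.convexHull(ct));b=onplane("wrist",cv2.boxPoints(r),45,s);print(A,c.round(),b.round(1)[:,:2].tolist(),b.mean(0).round(1))
m=max(blobs(im,(100,120,60),(120,255,255),1000,(0,0,330,250)),key=lambda b:b[0])
r=cv2.minAreaRect(cv2.convexHull(m[2]));b=onplane("wrist",cv2.boxPoints(r),3,s);print("mat",b.round(1)[:,:2].tolist(),b.mean(0).round(1))
E
```

```text
41.3 [544.9186130783543, 200.9358816117103, 403.5731130987548] [-179.8784318892797, 0.00499247900861447, 88.03274177568369]
2766 [158. 105.] [[369.7, 304.1], [468.5, 311.0], [468.7, 277.6], [366.9, 270.3]] [418.5 290.7  45. ]
1060 [217. 248.] [[377.7, 75.0], [401.0, 175.7], [519.1, 160.7], [504.9, 57.5]] [450.7 117.2  45. ]
173 [318. 312.] [[577.8, 44.4], [590.6, 44.0], [590.6, 18.7], [577.6, 19.1]] [584.2  31.6  45. ]
mat [[334.7, 342.0], [541.7, 355.2], [549.8, 247.4], [323.6, 231.5]] [437.4 294.    3. ]
```

```bash
python3 -c "
from bench import *
print(sign_off())"
```

```text
the job is handed in; nothing more can be done
None
```

I handed the job in at about 41 s of the 208 s allowed. The worn cassette is in the scrap tray and the red, yellow and orange ones are home in their gaps. I saw no green cassette on the bench. I aimed the scanner at the label from about 10 cm, held it for over 2 s and laid it back on its mat. `sign_off()` returned no verdict. I measured the scanner's resting place on the mat just before handing in, but took no close final picture of the rack, so seating rests on arm heights and contact forces.

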